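Ready a spacer for rinsing and open the solvent bottle

TASK

Get the large spacer ready for rinsing: thread it over the upright post in the rinse tray, lower it (do not drop it) until it sits flat on the post's shoulder, and let go of it. Then open the solvent bottle clamped in its holder: press its push-and-turn safety cap down, twist it anticlockwise while it is down, and lift it off. Finish still holding the cap level and still, 5 to 10 cm straight above the open mouth, and do not disturb anything else on the bench.

Things in the scene. Friction and masses are not known exactly. Their poses are not given: they have to be found in the camera images.
- spacer_center (a point): Centre (half-way up) of the large spacer: a loose plain white plastic ring, 52 mm outside diameter, 28 mm bore, 34 mm high, about 90 g, standing flat with its bore upright on the blue bench mat (2 mm thick), so its centre is 17 mm above its underside. z axis along the bore. The only spacer that fits the post.
- spacer: The same large spacer; origin at the centre of its underside.
- post_seat (a point): On the axis of the upright 12 mm steel post in the rinse tray (fixed), at the top of the post's white shoulder (38 mm diameter, 17 mm above the bench), where the spacer rests: seated, its centre is 17 mm above this point. The tray is a low steel pan, 150 mm (its x) by 190 mm (its y), rim 19 mm and inner floor 3 mm above the bench, post in its middle.
- post_tip (a point): Top of the same post: tapered over the last 9 mm, 56 mm above post_seat, 73 mm above the bench.
- bottle_mouth (a point): Centre of the rim of the solvent bottle's mouth, 146 mm above the bench; z up. Amber bottle, neck 27 mm diameter; its shoulder slopes from 27 mm diameter, 28 mm below the rim, to 68 mm diameter, 50 mm below the rim.
- cap_center (a point): Centre (half-way up) of the push-and-turn safety cap: loose, ribbed white plastic, 48 mm diameter, 26 mm high, about 50 g, open underneath; z axis up. Closed, its centre is at bottle_mouth (top 13 mm above it, lower edge 13 mm below it) and its x axis is along the bottle's.
- cap: The same cap; origin at the centre of its underside. Three lugs in it hook under the neck. A sprung liner resists pressing: 5 N to start, 10 N at 4.7 mm, 13 N at 7.5 mm, the end. Pressed 4.7 to 7.5 mm (aim for 6) it turns anticlockwise seen from above: free from 32 degrees, stop at about 88 (aim for 60); then it lifts off. Clockwise is blocked. One grasp across its sides does it all.
- bottle: The bottle with its holder (fixed: it does not turn or lift); origin on the bottle's axis at bench height. Holder: base plate 115 x 105 mm, a post 89 mm high on its +x side, a band round the bottle.
- spacer_small: Bystander: a small white spacer ring, 34 mm outside, 10 mm bore, 24 mm high, also standing on the blue mat; origin at the centre of its underside. Leave it alone.
- thumb_nut: Bystander: black star-shaped thumb nut, 40 mm across, 21 mm high; origin at the centre of its underside.
- jar: Bystander: clear jar with an ordinary grey screw lid, 48 mm diameter, 63 mm high; origin at the centre of its underside.
- tube_offcut: Bystander: clear tube standing on end, 42 mm diameter, 55 mm high; origin at the centre of its underside.
- parts_dish: Bystander: steel dish with brass screws, 72 mm diameter, 18 mm high; origin at the centre of its underside.
- screwdriver: Bystander: screwdriver with a black handle lying on the bench; origin under its middle.
Not all that is in view belongs to the job. Leave any green look-alike of the spacer alone.

How it is judged (in metres and radians):
On the way, in this order (a step that is already met when the one before it is completed fails the run):
1. the large spacer sits flat on the shoulder of the post, let go (horizontal distance between spacer_center and post_seat below 0.01 m and z of spacer_center in the frame of post_seat between 0.013 and 0.021 m and angle between spacer_center's own z axis and vertical below 0.12 rad and contact force between the fingers and spacer below 0.2 N), for 0.2 s.
2. the cap is pressed down on the bottle by at least 4 mm (z of cap_center in the frame of bottle_mouth below -0.004 m and horizontal distance between cap_center and bottle_mouth below 0.004 m and angle between the x axis of cap_center and the x axis of bottle_mouth, either way round below 0.4 rad), for 0.05 s.
3. the cap is turned free while still on the neck (angle between the x axis of cap_center and the x axis of bottle_mouth, either way round above 0.5 rad and z of cap_center in the frame of bottle_mouth below 0.006 m and horizontal distance between cap_center and bottle_mouth below 0.004 m), for 0.05 s.
At the end, for the whole second after the job is handed in: Large spacer let go, flat (7 deg) on the post's shoulder, within 10 mm of the axis and 4 mm of its seat. Cap held still by the fingers (under 30 mm/s), level within 14 deg, centre 40 to 130 mm above the mouth and within 30 mm of its axis, clear of the bottle (all of step 1 and z of cap_center in the frame of bottle_mouth between 0.04 and 0.13 m and horizontal distance between cap_center and bottle_mouth below 0.03 m and angle between cap_center's own z axis and vertical below 0.25 rad and contact force between the fingers and cap above 1 N and contact force between cap and bottle below 0.1 N and linear speed of cap below 0.03 m/s); the arm keeps its last pose, push and grip.
It fails at once if a bystander is disturbed (moved more than 25 mm) (distance of any of spacer_small, thumb_nut, jar, tube_offcut, parts_dish, screwdriver from where it was at the start of the episode above 0.025 m).
It fails at once if the spacer is dropped onto the post (faster than 0.6 m/s while over the post) (horizontal distance between spacer_center and post_seat below 0.014 m and z of spacer_center in the frame of post_seat below 0.08 m and linear speed of spacer above 0.6 m/s).
It also fails if it takes over 51 s, if anything falls off the work surface, if the arm or the gripper's body presses on something with over 40 N, if the wrist force passes 120 N, or if a joint passes its speed limit or range.

ROBOT

A 6-joint arm with a two-finger parallel gripper is mounted at the origin on the work surface. World frame = base frame: x ahead of the robot, y to its left, z up, the work surface at z = 0. Lengths are in mm, angles in degrees, forces in N, time in s.
With the tool pointing down it reaches from about 325 to 900 mm from the base axis. Payload 3.5 kg.
Tool frame: the origin (TCP) lies at the very end of the fingers, on their centre line; the grasp point (between the pads) lies 19 mm behind it (tcp_to_grasp is the distance from the TCP to the grasp point, in mm); z points along the fingers, x is the direction in which the jaws open and shut, and the axes are right-handed (so a half turn about z gives the same grasp; the last joint's range is limited). The gripper opens to 85 mm and grips with 20 to 120 N. Pads are 22 mm wide; open, the fingers measure 114 mm over their backs; the gripper's body (76 mm by 85 mm) begins 54 mm behind the grasp point. The pads swing forward as they close: fully open they stand 13 mm farther back than shut.
Start: joints at [-82.529, 15.837, -1.513, 72.651, 0, 84.076], TCP at [144.785, -607.996, 202.513] pointing down, gripper open.
Joint ranges: [-178.77, 178.77], [-48.84, 107.48], [-61.69, 71.31], [-111.58, 123.2], [-90, 87.43], [-180, 180]. Speed limits (degrees/s): [147.25, 147.25, 180, 180, 180, 180].

INTERFACE

Orientations are given as [roll, pitch, yaw] about the fixed x, y, z axes, in that order (R = Rz(yaw) Ry(pitch) Rx(roll)).
In Python, from workcell import get_obs, grab_frame, close_job, tcp_to_grasp gives the robot as it stands.
- The arm moves only by the shell command python3 -m jog 'ROWS'. ROWS is a JSON object of lists of equal length, an entry for each row: "hand": the finger opening in m, from 0 to 0.0854; "offset": the shift along the tool's x, y, z in m, a list of three; "twist": the turn about the tool's z in degrees. A call has 1 to 20 rows; each row shifts and turns the commanded pose from where the row before left it, along the tool's axes as they then stand; what a row does not reach is not made up. A row lasts 1/10 s, in which the tool goes at most 50 mm and 8.59 degrees, less where a joint would pass 70% of its speed; a pose out of reach is approached as far as the arm can. A call with a gripper value outside its range is refused whole. The fingers move at their own pace and stop on an object; the grip force is fixed at half the most. Time passes only in rows, so rows that do not move let the fingers close. It gives the time, the measured TCP pose, the force and the opening at its end, in the units of the state.
- get_obs(): the state, without advancing time (a new reading comes with each control period).
- grab_frame(name): name is "side" or "top" or "wrist"; returns a dict with "pixels" (480x640x3 uint8, red, green, blue), "intrinsics" (3x3 intrinsics, pixels), "eye" and "rotation" of the camera in the world. Camera axes: x right, y down, z forward; pixel columns grow to the right and rows downward; lengths in mm; the calibration is good to about 2 mm. A picture is of the moment at which its call begins. There is no depth.
- close_job(): hands the job in, once; it reports no verdict.
The state is a dict: "time_s": time; "q": joint angles; "joint_velocities": joint speeds; "joint_efforts": joint torques, N m; "ee_pos": TCP position; "orientation": TCP orientation; "ft_force": force on the tool from outside, world axes, zero at the start; "moment": the same for the moment, N m; "width": finger opening in mm.
Only numpy, scipy, OpenCV 4.12 (cv2) and the standard library are available. Lean on these libraries where they do the work, as an engineer would, in place of code of your own. Each camera call takes 0.05 s, during which the arm holds its last target.

## Working session

There is one attempt and no reset: what is moved stays moved. The work goes in short steps, Python scripts to look and compute and a shell command to move; the robot and the scene stay as the last step left them, time stands still between calls to the robot, and variables do not carry over. Pictures are saved under pics/ and viewed, and the job is handed in when it is done.

```bash
mkdir -p pics; ls
python3 - <<'E'
from workcell import *
import cv2
print(get_obs(), tcp_to_grasp)
for n in("side","top","wrist"):
    f=grab_frame(n);cv2.imwrite(f"pics/{n}0.png",f["pixels"][:,:,::-1]);print(n,f["intrinsics"],f["eye"],f["rotation"])
E
```

```text
pics
{'time_s': 0.0, 'q': array([-8.25285499e+01,  1.58779398e+01, -1.59918431e+00,  7.26517293e+01,
       -8.97356595e-05,  8.40755071e+01]), 'joint_velocities': array([ 0.02935857,  0.00566337, -0.12137232,  0.06981521,  0.02835696,
        0.09999585]), 'joint_efforts': array([-6.26719866e-04, -4.45499539e+01,  2.95206124e+01,  1.62019674e-02,
       -1.33175386e-04,  1.44287850e-05]), 'ee_pos': array([ 144.67542457, -607.13907856,  201.35221064]), 'orientation': array([-1.79986789e+02,  1.28174414e-01, -7.66040421e+01]), 'ft_force': array([ 0.32167493, -0.13889518,  0.36323896]), 'moment': array([-0.02965164,  0.04743043, -0.03710714]), 'width': 85.44516275028288} 18.700000000000003
side [[517.37961592   0.         324.79340089]
 [  0.         517.37961592 240.26830313]
 [  0.           0.           1.        ]] [254.15078049 676.93218348 546.72859119] [-1.19480281e+02  8.38100970e-02 -1.53875913e+02]
top [[545.66904862   0.         320.64016873]
 [  0.         545.66904862 238.72066191]
 [  0.           0.           1.        ]] [ 512.2005881    -8.15264685 1244.92850896] [-174.7131078     1.7405497   -90.52907124]
wrist [[333.59190946   0.         318.45705528]
 [  0.         333.59190946 241.64044742]
 [  0.           0.           1.        ]] [ 212.58128462 -590.94647618  372.32703773] [ 1.64057047e+02  1.22528083e-01 -7.66686304e+01]
```

View pics/side0.png

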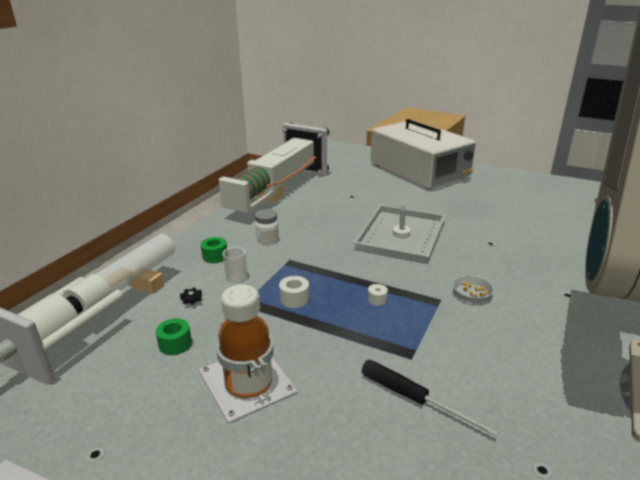

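View pics/top0.png

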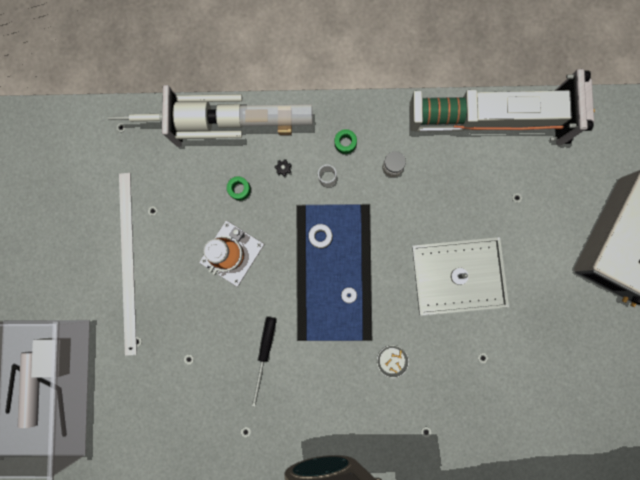

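View pics/wrist0.png

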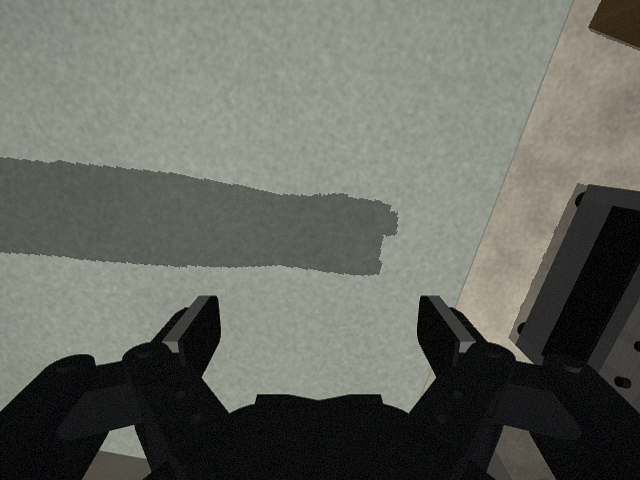

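The side view shows the large spacer at about (294,291), the cap at (240,302) and the post at (402,220). In the top view they are at (320,236), (216,251) and (460,276). Next I'll measure them.

```bash
cat > h.py <<'E'
import numpy as np,cv2
from scipy.spatial.transform import Rotation as R
from workcell import *
def cam(f): return np.array(f["intrinsics"]),np.array(f["eye"]),R.from_euler('xyz',f["rotation"],degrees=True).as_matrix()
def ray(f,uv):
    K,e,M=cam(f); d=M@np.linalg.inv(K)@np.array([uv[0],uv[1],1.]); return e,d/np.linalg.norm(d)
def plane(f,uv,z):
    e,d=ray(f,uv); return e+d*(z-e[2])/d[2]
def proj(f,p):
    K,e,M=cam(f); c=K@(M.T@(np.array(p,float)-e)); return c[:2]/c[2]
def tri(*fu):
    A=0;b=0
    for f,u in fu:
        e,d=ray(f,u);P=np.eye(3)-np.outer(d,d);A=A+P;b=b+P@e
    x=np.linalg.solve(A,b); return x,[proj(f,x)-u for f,u in fu]
def crop(f,x,y,r,name,s=8):
    c=f["pixels"][y-r:y+r,x-r:x+r,::-1];cv2.imwrite(f"pics/{name}.png",cv2.resize(c,None,fx=s,fy=s,interpolation=cv2.INTER_CUBIC))
E
python3 - <<'E'
from h import *
t=grab_frame("top");s=grab_frame("side")
def c(f,x,y,r): return cv2.resize(f["pixels"][y-r:y+r,x-r:x+r,::-1],(260,260),interpolation=cv2.INTER_CUBIC)
cv2.imwrite("pics/z1.png",np.vstack([np.hstack([c(t,320,236,20),c(t,460,276,20),c(t,225,252,35)]),np.hstack([c(s,294,291,26),c(s,402,222,26),c(s,242,310,40)])]))
for p in [t,s]:
    hsv=cv2.cvtColor(p["pixels"],cv2.COLOR_RGB2HSV)
    m=((hsv[...,1]<45)&(hsv[...,2]>175)).astype(np.uint8)
    n,l,st,ce=cv2.connectedComponentsWithStats(m)
    print([(st[i].tolist(),ce[i].round(1).tolist()) for i in range(1,n) if 25<st[i,4]<3000])
E
```

```text
[([579, 70, 14, 57, 481], [584.9, 99.5]), ([163, 86, 5, 47, 178], [164.7, 109.7]), ([414, 91, 8, 31, 218], [417.8, 105.8]), ([468, 90, 102, 31, 2682], [517.8, 104.6]), ([178, 95, 63, 5, 285], [210.5, 97.2]), ([174, 104, 31, 20, 612], [189.2, 113.5]), ([217, 106, 22, 16, 348], [227.6, 113.5]), ([247, 106, 64, 13, 428], [284.8, 110.0]), ([129, 114, 31, 6, 125], [143.9, 116.5]), ([422, 128, 31, 2, 52], [435.4, 128.4]), ([177, 132, 64, 5, 289], [206.8, 133.8]), ([119, 173, 17, 182, 1927], [126.8, 263.2]), ([595, 178, 45, 114, 2617], [624.2, 245.1]), ([216, 221, 19, 17, 158], [225.2, 230.1]), ([309, 225, 22, 22, 243], [319.7, 235.3]), ([223, 236, 40, 50, 466], [245.1, 260.4]), ([495, 238, 7, 22, 32], [499.4, 246.1]), ([200, 240, 26, 31, 444], [213.2, 252.0]), ([342, 288, 14, 14, 134], [348.6, 294.7]), ([31, 324, 25, 59, 890], [43.8, 357.2]), ([380, 348, 25, 25, 348], [391.1, 359.9]), ([21, 354, 10, 74, 520], [24.8, 389.3]), ([49, 388, 5, 66, 185], [50.7, 418.6])]
[([373, 122, 101, 31, 1190], [423.7, 138.1]), ([409, 125, 27, 13, 127], [422.5, 130.8]), ([249, 139, 62, 29, 681], [280.7, 152.8]), ([220, 177, 27, 8, 88], [233.4, 180.6]), ([258, 225, 15, 2, 26], [265.0, 225.4]), ([393, 225, 18, 8, 86], [401.1, 228.9]), ([0, 234, 171, 93, 2541], [84.3, 285.3]), ([280, 276, 28, 17, 244], [293.6, 284.2]), ([222, 284, 35, 22, 602], [239.0, 294.7]), ([369, 285, 18, 10, 131], [377.4, 289.5]), ([43, 290, 78, 55, 455], [81.2, 316.6]), ([270, 360, 22, 41, 338], [279.9, 383.8]), ([200, 362, 61, 58, 1034], [225.4, 392.9]), ([0, 461, 47, 19, 496], [16.0, 472.7])]
```

View pics/z1.png

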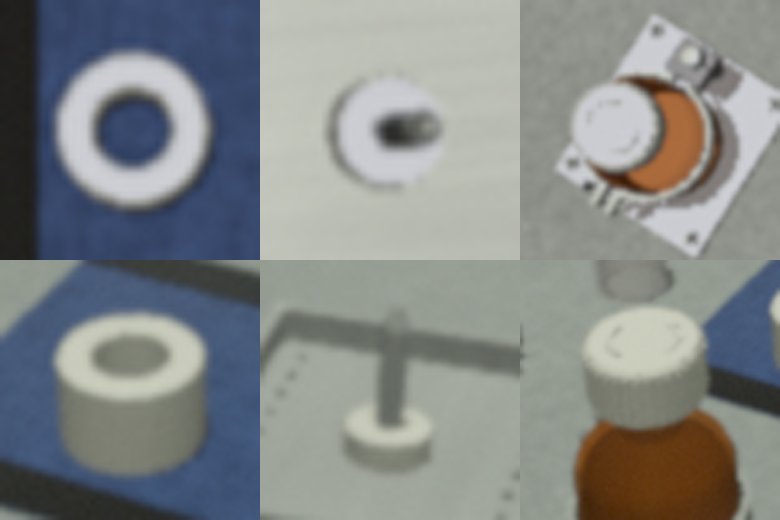

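Run:
```python
from h import *
t=grab_frame("top");s=grab_frame("side")
for n,a,b,z in [("spacer top",(320,235.5),(293.7,283.7),36),("shoulder",(459.8,275.6),(401.3,228.3),17),("tip",(465.4,274.7),(403,205.6),73),("cap top",(215.1,250.2),(240,295.3),159)]:
    x,r=tri((t,a),(s,b)); print(n,x.round(1),np.round(r,1).tolist(),"top",plane(t,a,z).round(1),"side",plane(s,b,z).round(1))
# bottle plate corners
hsv=cv2.cvtColor(t["pixels"],cv2.COLOR_RGB2HSV)
for n,u,z in [("green1",(238,188),30),("nut",(284,168),10),("tube",(327,174),40),("jar",(394,163),60),("small",(349,295.5),25),("sd",(267,325),15),("holderpost",(236,233),89),("plate",(234,222),3),("plate",(263,243),3),("plate",(238,284),3),("plate",(205,262),3),("dish",(392,361),10)]:
    print(n,plane(t,u,z).round(0))
```

```text
spacer top [632.2  29.2  36.9] [[-0.1, -0.3], [0.4, 0.0]] top [631.7  28.9  36. ] side [633.6  28.3  36. ]
shoulder [ 540.2 -281.    18.8] [[-0.1, -0.2], [0.2, 0.0]] top [ 539.9 -281.5   17. ] side [ 541.5 -284.    17. ]
tip [ 540.6 -280.9   73. ] [[-0.0, -0.1], [0.1, 0.0]] top [ 540.4 -281.    73. ] side [ 540.9 -280.8   73. ]
cap top [592.5 236.3 157.7] [[0.0, 0.0], [-0.1, -0.0]] top [592.4 236.1 159. ] side [591.3 237.7 159. ]
green1 [743. 214.  30.]
nut [792. 111.  10.]
tube [770.  12.  40.]
jar [ 788. -136.   60.]
small [498. -34.  25.]
sd [434. 150.  15.]
holderpost [634. 207.  89.]
plate [669. 228.   3.]
plate [619. 161.   3.]
plate [526. 218.   3.]
plate [577. 294.   3.]
dish [ 352. -128.   10.]
```

Positions (mm): spacer (632,29), post (540.3,-281), cap (592.3,236.3). The triangulated heights agree with the specified ones. I'll turn the tool to yaw 0 first.

```bash
python3 -m jog '{"hand":[0.085,0.085,0.085,0.085,0.085,0.085,0.085,0.085,0.085],"offset":[[0,0,0],[0,0,0],[0,0,0],[0,0,0],[0,0,0],[0,0,0],[0,0,0],[0,0,0],[0,0,0]],"twist":[-8.5,-8.5,-8.5,-8.5,-8.5,-8.5,-8.5,-8.5,-8.6]}'
```

```text
time_s: 1.25
ee_pos: [144.8, -608.0, 202.5]
orientation: [-180.0, 0.0, 0.3]
ft_force: [-0.1, 0.3, 0.2]
width: 84.6
```

```bash
python3 -m jog '{"hand":[0.085,0.085,0.085,0.085,0.085,0.085,0.085,0.085,0.085,0.085,0.085,0.085,0.085,0.085,0.085,0.085,0.085,0.085],"offset":[[0.0287,-0.0375,0.005],[0.0287,-0.0375,0.005],[0.0287,-0.0375,0.005],[0.0287,-0.0375,0.005],[0.0287,-0.0375,0.005],[0.0287,-0.0375,0.005],[0.0287,-0.0375,0.005],[0.0287,-0.0375,0.005],[0.0287,-0.0375,0.005],[0.0287,-0.0375,0.005],[0.0287,-0.0375,0.005],[0.0287,-0.0375,0.005],[0.0287,-0.0375,0.005],[0.0287,-0.0375,0.005],[0.0287,-0.0375,0.005],[0.0287,-0.0375,0.005],[0.0287,-0.0375,0.005],[0,0,0]],"twist":[0,0,0,0,0,0,0,0,0,0,0,0,0,0,0,0,0,0]}'
python3 - <<'E'
from h import *
f=grab_frame("wrist");cv2.imwrite("pics/w1.png",f["pixels"][:,:,::-1]);print(get_obs()["ee_pos"],get_obs()["orientation"],proj(f,(632,29,36)))
E
```

```text
time_s: 3.05
ee_pos: [635.8, 33.8, 116.7]
orientation: [-179.9, -0.1, 0.3]
ft_force: [-0.2, -0.7, -0.1]
width: 85.1
[633.87290237  31.69519672 116.83123836] [-1.79999468e+02  1.51250613e-02  2.16117637e-01] [313.54803425 245.62144038]
```

View pics/w1.png

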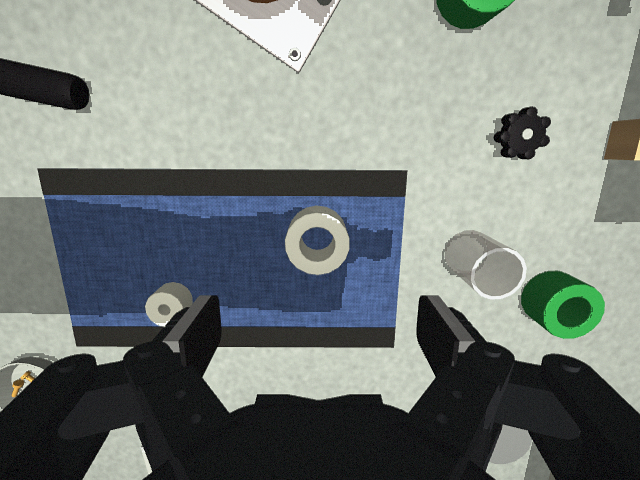

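The wrist picture shows the spacer's top ring at about (317,240). I'll refine that now the arm has settled.

Run:
```python
from h import *
f=grab_frame("wrist")
f=grab_frame("wrist")
hsv=cv2.cvtColor(f["pixels"],cv2.COLOR_RGB2HSV)
blue=((hsv[...,0]>100)&(hsv[...,0]<130)&(hsv[...,1]>70)).astype(np.uint8)
n,l,st,ce=cv2.connectedComponentsWithStats(blue)
for i in range(1,n):
    if 300<st[i,4]<3000: print(st[i],ce[i])
crop(f,317,240,45,"w2",6)
print(get_obs()["ee_pos"],proj(f,(632,29,36)))
```

```text
[306 223  31  23 511] [320.86692759 233.54011742]
[632.27848827  29.34787367 117.2184541 ] [317.61813431 241.01834929]
```

View pics/w2.png

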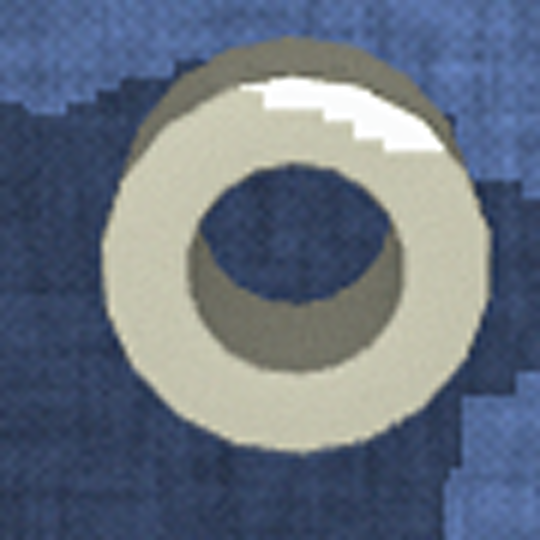

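```bash
python3 -m jog '{"hand":[0.085,0.085,0.085,0.085,0.085,0.085,0.048,0.048,0.048,0.048,0.048,0.048,0.048,0.048],"offset":[[0.0007,-0.0007,0.03],[0,0,0.03],[0,0,0.03],[0,0,0.013],[0,0,0.006],[0,0,0],[0,0,0],[0,0,0],[0,0,0],[0,0,0],[0,0,0],[0,0,0],[0,0,0],[0,0,0]],"twist":[0,0,0,0,0,0,0,0,0,0,0,0,0,0]}'
python3 - <<'E'
from h import *
f=grab_frame("wrist");cv2.imwrite("pics/w3.png",f["pixels"][:,:,::-1]);print(get_obs()["ee_pos"],get_obs()["width"])
E
```

```text
time_s: 4.6
ee_pos: [633.4, 30.1, 8.4]
orientation: [-180.0, 0.0, -0.0]
ft_force: [-0.1, 0.3, 0.4]
width: 47.8
[633.43867786  30.14504994   8.41191636] 47.85158097033192
```

View pics/w3.png

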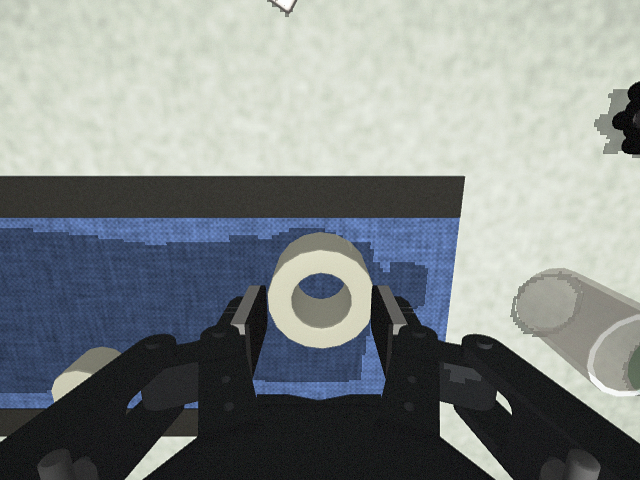

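Run:
```python
from h import *
f=grab_frame("wrist");print(proj(f,(633.4,30.1,36)),plane(f,(320,298.5),36))
t=grab_frame("top");s=grab_frame("side")
cv2.imwrite("pics/a1.png",np.hstack([cv2.resize(q["pixels"][y-40:y+40,x-40:x+40,::-1],(400,400),interpolation=cv2.INTER_CUBIC) for q,x,y in((t,320,236),(s,294,291))]))
print(get_obs()["width"],get_obs()["joint_velocities"])
```

```text
[318.42445129 301.41409367] [634.14175664  31.59898964  36.        ]
47.85911162459461 [-0.05930816  0.00686258  0.09378603  0.10614661 -0.02891367 -0.06568671]
```

View pics/a1.png

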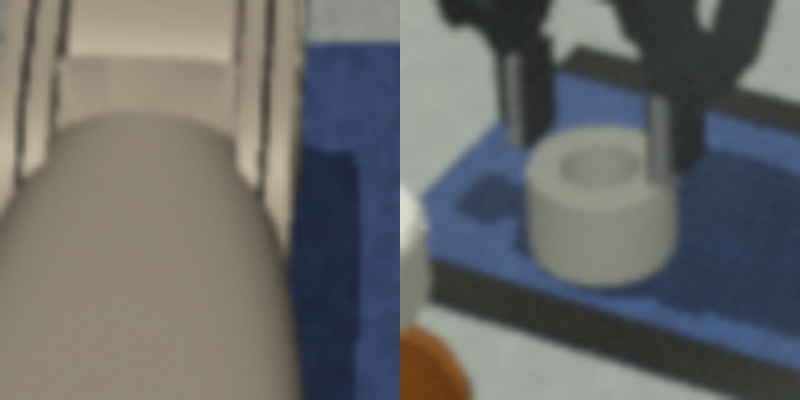

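```bash
python3 -m jog '{"hand":[0.03,0.03,0.03],"offset":[[0,0,0],[0,0,0],[0,0,0]],"twist":[0,0,0]}'
python3 - <<'E'
from h import *
o=get_obs();print(o["width"],o["ft_force"],o["ee_pos"])
s=grab_frame("side");w=grab_frame("wrist")
for z in(8,20,30,36):print(z,proj(s,(607,41,z)),proj(s,(607,19,z)),proj(s,(660,41,z)),proj(s,(660,19,z)))
cv2.imwrite("pics/a2.png",np.hstack([cv2.resize(q["pixels"][y-r:y+r,x-r:x+r,::-1],(400,400),interpolation=cv2.INTER_CUBIC) for q,x,y,r in((w,320,300,100),(s,294,291,30))]))
E
```

```text
time_s: 5.1
ee_pos: [633.5, 30.1, 8.5]
orientation: [-180.0, 0.0, -0.0]
ft_force: [-0.3, 0.5, -0.4]
width: 30.0
30.007883865326217 [-0.30626905  0.47439987 -0.40515234] [633.51051554  30.10337495   8.49818597]
8 [304.03715319 304.59357589] [309.90686758 297.87902701] [277.67218184 296.72734285] [283.89882328 290.30354317]
20 [303.88947796 298.95740932] [309.80013094 292.30583071] [277.35705871 291.16600979] [283.62910865 284.8042648 ]
30 [303.76491251 294.20324954] [309.71011824 287.6058655 ] [277.09132132 286.47624256] [283.4017133  280.16784457]
36 [303.68950726 291.32533607] [309.65563856 284.76123795] [276.93049014 283.63787329] [283.26410989 277.36221439]
```

View pics/a2.png

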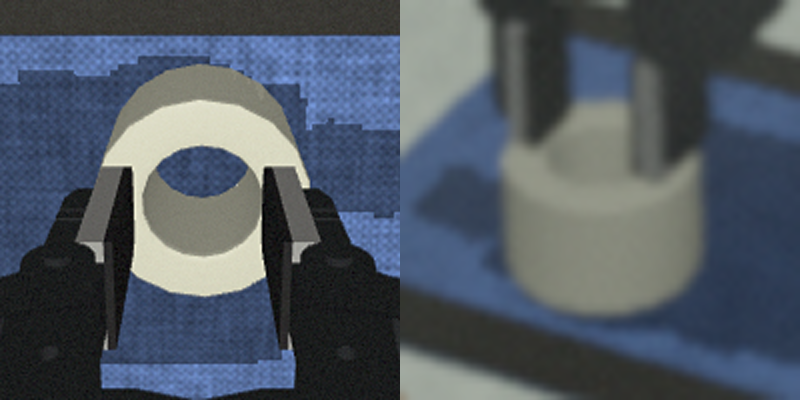

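Run:
```python
from h import *
s=grab_frame("side");w=grab_frame("wrist")
print(tri((w,(286.3,282.5)),(s,(298.6,287.8))))
print(tri((w,(351.5,282.5)),(s,(283.2,283.5))))
```

```text
(array([618.24074846,  40.09892435,  38.80659583]), [array([-1.38158488,  1.51516918]), array([-0.47983951,  0.24609176])])
(array([647.99895375,  40.71120693,  39.51043707]), [array([-0.96012866,  0.80753529]), array([-0.31617768,  0.08904517])])
```

The fingertips are about 30 mm farther back than the stated TCP: triangulated tip z is 39 mm with the TCP at 8.5. The pads therefore closed above the ring without touching it. I'll reopen them and lower further.

```bash
python3 -m jog '{"hand":[0.068,0.068,0.068,0.068,0.068,0.068,0.068],"offset":[[0,0,0],[0,0,0],[0,0,0],[0,0,0],[0,0,0.008],[0,0,0.008],[0,0,0.004]],"twist":[0,0,0,0,0,0,0]}'
python3 - <<'E'
from h import *
o=get_obs();print(o["width"],o["ft_force"],o["ee_pos"])
s=grab_frame("side");w=grab_frame("wrist")
cv2.imwrite("pics/a3.png",np.hstack([cv2.resize(q["pixels"][y-r:y+r,x-r:x+r,::-1],(400,400),interpolation=cv2.INTER_CUBIC) for q,x,y,r in((w,320,300,100),(s,294,291,30))]))
E
```

```text
time_s: 6.0
ee_pos: [632.4, 30.2, -13.0]
orientation: [-180.0, 0.1, -0.0]
ft_force: [0.1, 0.2, 0.2]
width: 68.1
68.05066543883282 [0.14366824 0.2125043  0.1695374 ] [632.38863509  30.16556678 -13.00222415]
```

View pics/a3.png

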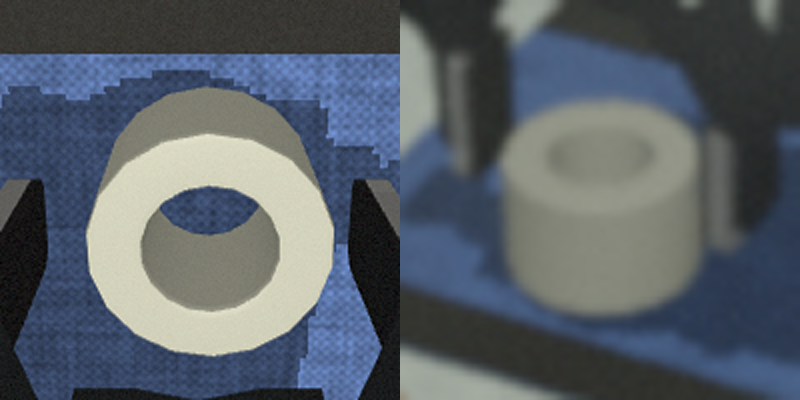

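Run:
```python
from h import *
s=grab_frame("side");w=grab_frame("wrist")
print(tri((w,(241.5,290)),(s,(310,297.8))))
print(tri((w,(395.5,290)),(s,(271.5,287))))
print(plane(w,(220+211/2-.25,200+244/2-.25),36),get_obs()["ee_pos"])
```

```text
(array([597.81161189,  38.10319804,  22.54054007]), [array([-1.88664163,  2.41536736]), array([-0.62844557,  0.44312451])])
(array([667.20843823,  43.45527018,  28.65525071]), [array([ 4.78989866, -3.22551206]), array([ 1.37024591, -0.20019564])])
[635.56180046  31.17498781  36.        ] [633.20767635  30.10935095 -11.90032121]
```

```bash
python3 -m jog '{"hand":[0.068,0.068,0.04,0.04,0.04,0.04,0.04,0.04],"offset":[[0.0015,-0.0005,0.008],[0,0,0.005],[0,0,0],[0,0,0],[0,0,0],[0,0,0],[0,0,0],[0,0,0]],"twist":[0,0,0,0,0,0,0,0]}'
python3 - <<'E'
from h import *
o=get_obs();print(o["width"],o["ft_force"],o["ee_pos"])
s=grab_frame("side");w=grab_frame("wrist")
cv2.imwrite("pics/a4.png",np.hstack([cv2.resize(q["pixels"][y-r:y+r,x-r:x+r,::-1],(400,400),interpolation=cv2.INTER_CUBIC) for q,x,y,r in((w,320,300,100),(s,294,291,30))]))
E
```

```text
time_s: 7.0
ee_pos: [634.9, 30.6, -24.5]
orientation: [-180.0, 0.0, -0.0]
ft_force: [0.5, 1.0, -0.8]
width: 50.5
50.453915540695306 [ 0.51485059  1.02519584 -0.76620402] [634.90819348  30.60653352 -24.52294023]
```

View pics/a4.png

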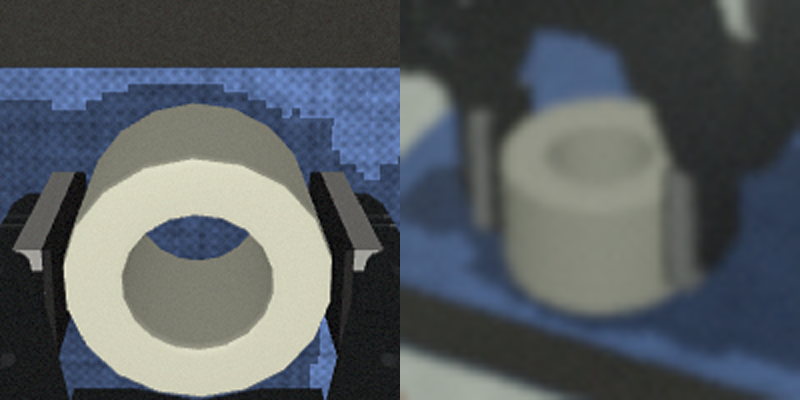

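Gripped at 50.5 mm, with the ring centred between the pads. Next: lift it and carry it to just above the post.

```bash
python3 -m jog '{"hand":[0.04,0.04,0.04,0.04,0.04,0.04,0.04,0.04,0.04,0.04,0.04,0.04,0.04,0.04,0.04,0.04,0.04],"offset":[[0,0,-0.01],[0,0,-0.02],[0,0,-0.035],[0,0,-0.035],[-0.006,0.0196,0],[-0.012,0.039,0],[-0.012,0.039,0],[-0.012,0.039,0],[-0.012,0.039,0],[-0.012,0.039,0],[-0.012,0.039,0],[-0.0116,0.039,0],[-0.005,0.019,0],[0,0,0],[0,0,0],[0,0,0],[0,0,0]],"twist":[0,0,0,0,0,0,0,0,0,0,0,0,0,0,0,0,0]}'
python3 - <<'E'
from h import *
o=get_obs();print(o["width"],o["ft_force"],o["ee_pos"])
s=grab_frame("side");w=grab_frame("wrist");t=grab_frame("top")
print(proj(w,(540.3,-281,73)))
cv2.imwrite("pics/b1.png",np.hstack([cv2.resize(q["pixels"][y-r:y+r,x-r:x+r,::-1],(400,400),interpolation=cv2.INTER_CUBIC) for q,x,y,r in((w,320,300,150),(s,402,210,50))]))
E
```

```text
time_s: 8.8
ee_pos: [540.6, -279.7, 75.6]
orientation: [-180.0, 0.0, 0.1]
ft_force: [1.0, 0.5, -1.2]
width: 50.0
49.952270962313456 [ 1.00728886  0.52918308 -1.18636397] [ 540.59536185 -279.68426904   75.6243509 ]
[317.95462926 279.29367104]
```

View pics/b1.png

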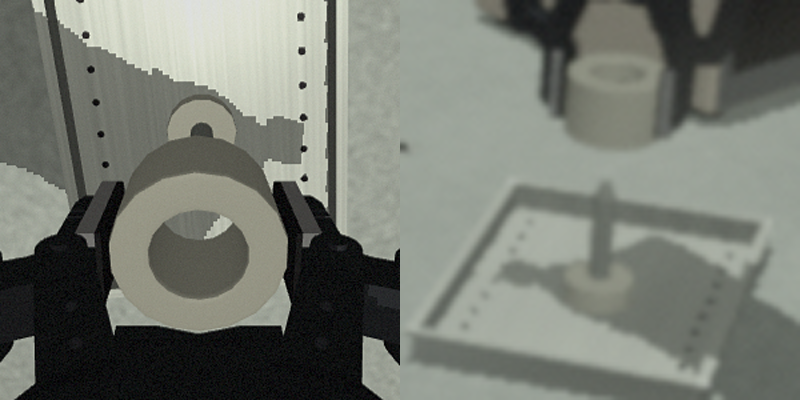

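Run:
```python
from h import *
s=grab_frame("side");w=grab_frame("wrist")
print(tri((w,(319.2,337)),(s,(405,177.8))))
print(proj(s,(540.5,-281,136)), plane(w,(319.2,337),136),plane(s,(405,177.8),136))
print(get_obs()["ee_pos"])
```

```text
(array([ 540.70492846, -278.12497137,  137.08763519]), [array([-0.33170745,  0.16532434]), array([-0.0666127 ,  0.01245145])])
[405.4372891  177.83455565] [ 540.83012471 -278.73198619  136.        ] [ 541.36405513 -280.78350087  136.        ]
[ 540.50540268 -280.34241215   75.48859134]
```

```bash
python3 -m jog '{"hand":[0.04,0.04,0.04,0.04,0.04,0.04,0.04,0.04],"offset":[[0,0.001,0.008],[0,0,0.012],[0,0,0.012],[0,0,0.012],[0,0,0.012],[0,0,0.008],[0,0,0.004],[0,0,0]],"twist":[0,0,0,0,0,0,0,0]}'
python3 - <<'E'
from h import *
o=get_obs();print(o["width"],o["ft_force"],o["ee_pos"])
s=grab_frame("side");w=grab_frame("wrist")
cv2.imwrite("pics/b2.png",np.hstack([cv2.resize(q["pixels"][y-r:y+r,x-r:x+r,::-1],(400,400),interpolation=cv2.INTER_CUBIC) for q,x,y,r in((w,320,300,150),(s,402,210,50))]))
E
```

```text
time_s: 9.85
ee_pos: [539.8, -281.7, 6.7]
orientation: [-180.0, 0.1, -0.0]
ft_force: [0.0, 0.2, -1.2]
width: 50.5
50.48418661094453 [ 0.01162949  0.23897903 -1.24037087] [ 539.82261602 -281.65482395    6.65628579]
```

View pics/b2.png

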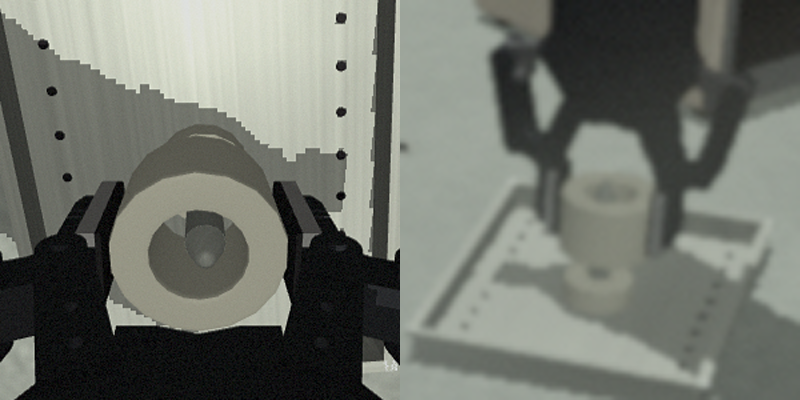

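The post is threaded and centred in the bore, and the gripper body is well clear. Lowering the rest of the way.

```bash
python3 -m jog '{"hand":[0.04,0.04,0.04,0.04,0.04,0.04],"offset":[[0,0,0.004],[0,0,0.004],[0,0,0.003],[0,0,0.002],[0,0,0.001],[0,0,0]],"twist":[0,0,0,0,0,0]}';python3 -m jog '{"hand":[0.04,0.04,0.04],"offset":[[0,0,0.001],[0,0,0.001],[0,0,0]],"twist":[0,0,0]}'
```

```text
time_s: 10.55
ee_pos: [540.2, -281.9, -6.7]
orientation: [-180.0, 0.0, -0.0]
ft_force: [-0.2, 0.1, -0.9]
width: 50.5
time_s: 10.85
ee_pos: [540.3, -281.9, -8.6]
orientation: [-180.0, 0.0, -0.0]
ft_force: [0.0, 0.1, -1.3]
width: 50.7
```

```bash
python3 -m jog '{"hand":[0.04,0.04,0.04],"offset":[[0,0,0.001],[0,0,0.0005],[0,0,0]],"twist":[0,0,0]}'
```

```text
time_s: 11.15
ee_pos: [540.4, -282.0, -10.0]
orientation: [180.0, -0.0, -0.0]
ft_force: [-0.2, -0.4, -1.0]
width: 50.2
```

Run:
```python
from h import *
o=get_obs();print(o["width"],o["ft_force"],o["ee_pos"])
s=grab_frame("side");w=grab_frame("wrist")
cv2.imwrite("pics/b3.png",np.hstack([cv2.resize(q["pixels"][y-r:y+r,x-r:x+r,::-1],(400,400),interpolation=cv2.INTER_CUBIC) for q,x,y,r in((w,320,300,150),(s,402,220,30))]))
```

```text
50.207271186517666 [-0.23333841 -0.3555672  -0.97559759] [ 540.3835714  -281.99754943   -9.96711685]
```

View pics/b3.png

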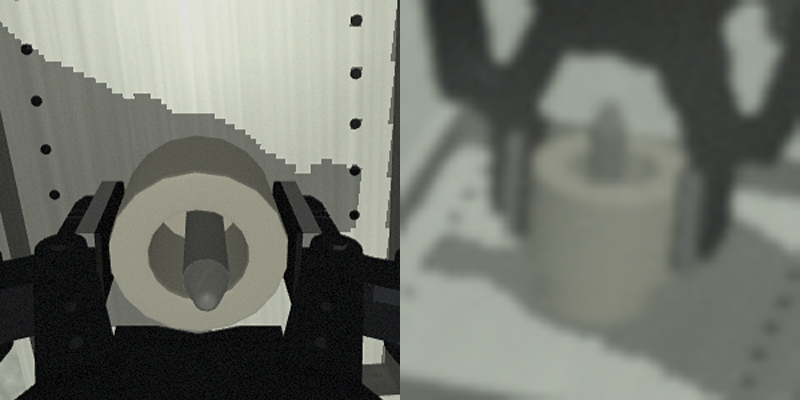

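```bash
python3 -m jog '{"hand":[0.04,0.04],"offset":[[0,0,0.001],[0,0,0]],"twist":[0,0]}';python3 -m jog '{"hand":[0.04,0.04],"offset":[[0,0,0.001],[0,0,0]],"twist":[0,0]}'
```

```text
time_s: 11.45
ee_pos: [540.4, -282.0, -10.0]
orientation: [180.0, -0.0, -0.0]
ft_force: [-1.6, 0.9, 5.1]
width: 50.5
time_s: 11.65
ee_pos: [540.4, -282.0, -10.0]
orientation: [180.0, -0.0, -0.0]
ft_force: [-3.1, 2.4, 10.8]
width: 50.1
```

It is seated: 11 N upward on the tool and z stopped changing. Releasing.

```bash
python3 -m jog '{"hand":[0.07,0.07,0.07,0.07,0.07,0.07,0.07,0.07,0.07],"offset":[[0,0,-0.002],[0,0,0],[0,0,0],[0,0,0],[0,0,-0.015],[0,0,-0.04],[0,0,-0.04],[0,0,-0.04],[0,0,0]],"twist":[0,0,0,0,0,0,0,0,0]}'
python3 - <<'E'
from h import *
o=get_obs();print(o["width"],o["ft_force"],o["ee_pos"])
s=grab_frame("side");w=grab_frame("wrist")
cv2.imwrite("pics/b4.png",np.hstack([cv2.resize(q["pixels"][y-r:y+r,x-r:x+r,::-1],(400,400),interpolation=cv2.INTER_CUBIC) for q,x,y,r in((w,320,250,150),(s,402,220,30))]))
E
```

```text
time_s: 12.55
ee_pos: [545.1, -285.1, 133.3]
orientation: [179.6, -0.7, -0.0]
ft_force: [0.8, 0.1, 0.8]
width: 70.0
70.02985107400212 [0.84922727 0.0700715  0.77436353] [ 545.12681017 -285.07951668  133.34746279]
```

View pics/b4.png

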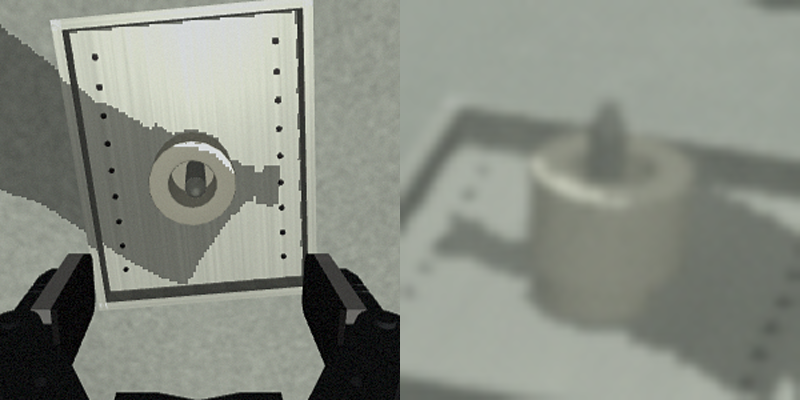

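The spacer is seated upright with the post through its bore, and the fingers are clear of it. Moving to the cap.

```bash
python3 -m jog '{"hand":[0.07,0.07,0.07,0.07,0.07,0.07,0.07,0.07,0.07,0.07,0.07,0.07,0.07,0.07,0.07],"offset":[[0,0,-0.03],[0.0047,-0.0471,-0.004],[0.0047,-0.0471,-0.004],[0.0047,-0.0471,-0.004],[0.0047,-0.0471,-0.004],[0.0047,-0.0471,-0.004],[0.0047,-0.0471,-0.004],[0.0047,-0.0471,-0.004],[0.0047,-0.0471,-0.004],[0.0047,-0.0471,-0.004],[0.0047,-0.0471,-0.004],[0.0047,-0.0471,-0.004],[0,0,0],[0,0,0],[0,0,0]],"twist":[0,0,0,0,0,0,0,0,0,0,0,0,0,0,0]}'
python3 - <<'E'
from h import *
s=grab_frame("side");w=grab_frame("wrist")
print(get_obs()["ee_pos"],proj(w,(592.3,236.3,159)),proj(s,(540.4,-281,51)))
cv2.imwrite("pics/c1.png",np.hstack([cv2.resize(q["pixels"][y-r:y+r,x-r:x+r,::-1],(400,400),interpolation=cv2.INTER_CUBIC) for q,x,y,r in((w,320,270,150),(s,250,270,80))]))
E
```

```text
time_s: 14.15
ee_pos: [591.1, 235.0, 197.6]
orientation: [179.9, 0.2, -0.0]
ft_force: [-0.0, 0.4, -0.7]
width: 70.0
[591.58622388 234.48763977 198.22850085] [320.0953244  254.07687001] [402.48023098 214.9428971 ]
```

View pics/c1.png

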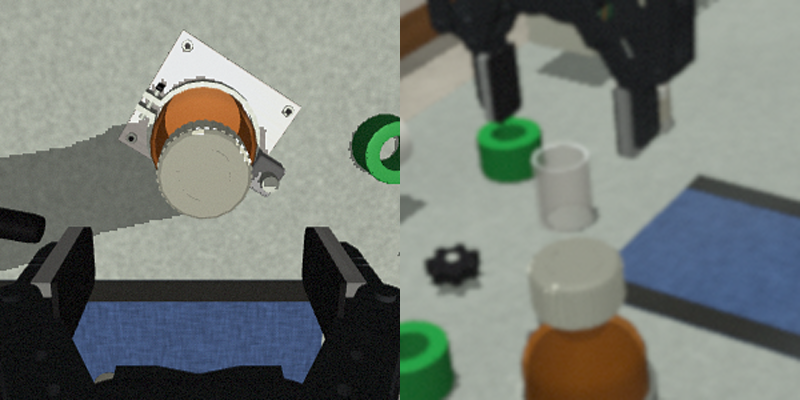

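Run:
```python
from h import *
w=grab_frame("wrist");w=grab_frame("wrist")
print(get_obs()["ee_pos"]);hsv=cv2.cvtColor(w["pixels"],cv2.COLOR_RGB2HSV)
crop(w,322,250,50,"c2",6)
```

```text
[591.97920923 234.64815713 198.7297936 ]
```

View pics/c2.png

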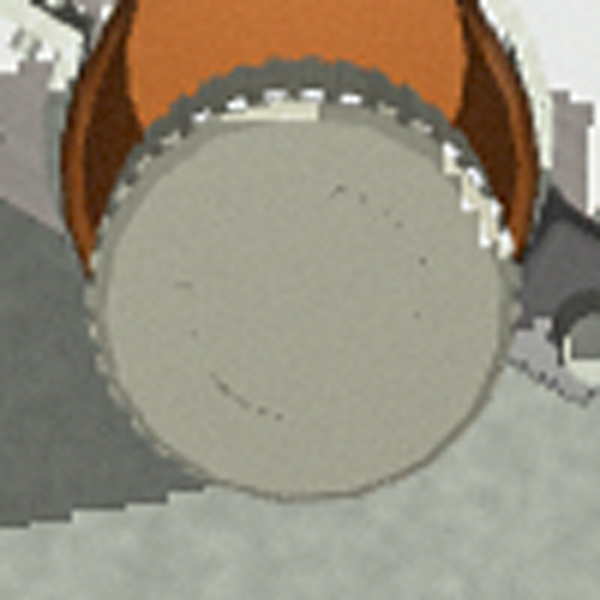

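Run:
```python
from h import *
w=grab_frame("wrist")
print(get_obs()["ee_pos"],plane(w,(322.4,250.1),159))
```

```text
[592.10563643 234.80896137 198.88866318] [594.51828603 238.82517258 159.        ]
```

```bash
python3 -m jog '{"hand":[0.07,0.07,0.07,0.07,0.07,0.07,0.07],"offset":[[0.0022,-0.003,0.025],[0,0,0.025],[0,0,0.025],[0,0,0.016],[0,0,0.01],[0,0,0],[0,0,0]],"twist":[0,0,0,0,0,0,0]}'
python3 - <<'E'
from h import *
s=grab_frame("side");w=grab_frame("wrist")
print(get_obs()["ee_pos"],get_obs()["ft_force"])
cv2.imwrite("pics/c3.png",np.hstack([cv2.resize(q["pixels"][y-r:y+r,x-r:x+r,::-1],(400,400),interpolation=cv2.INTER_CUBIC) for q,x,y,r in((w,320,300,100),(s,245,300,50))]))
E
```

```text
time_s: 15.1
ee_pos: [594.9, 239.0, 98.7]
orientation: [-180.0, -0.1, -0.0]
ft_force: [-0.3, 0.7, 0.3]
width: 69.9
[595.52266247 239.32508855  99.5132507 ] [ 0.5367273   0.70164786 -0.85216733]
```

View pics/c3.png

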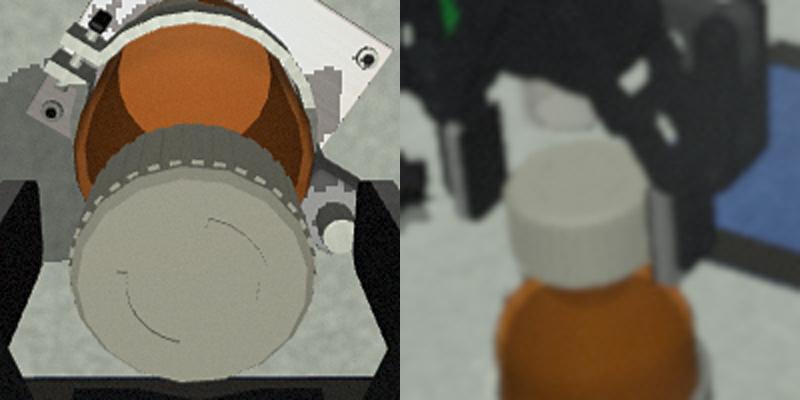

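Run:
```python
from h import *
for i in range(3): w=grab_frame("wrist")
print(get_obs()["ee_pos"]);crop(w,320,320,70,"c4",5)
```

```text
[595.16241734 239.34880996  99.17605184]
```

View pics/c4.png

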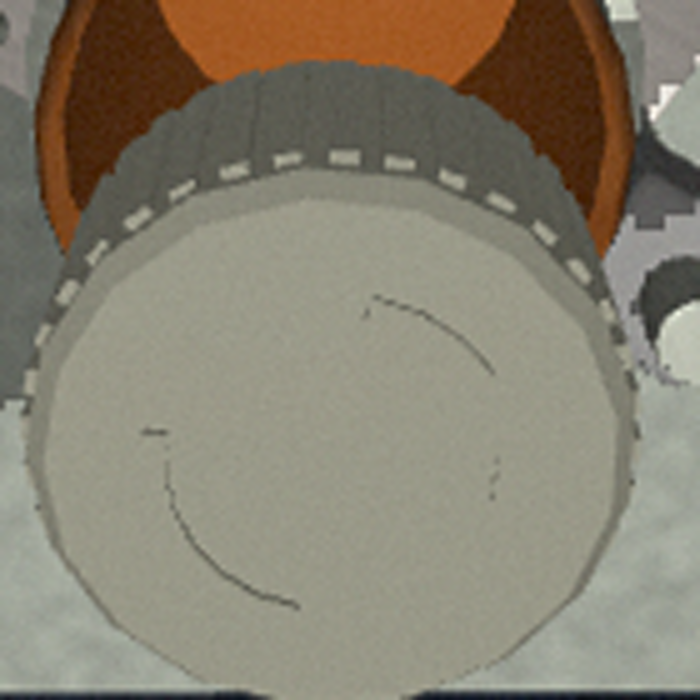

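Run:
```python
from h import *
w=grab_frame("wrist")
print(get_obs()["ee_pos"],plane(w,(316,339),159),plane(w,(316,339),157))
```

```text
[594.96286376 239.3151907   98.94953023] [594.11689959 239.52687761 159.        ] [594.10183316 238.26885067 157.        ]
```

```bash
python3 -m jog '{"hand":[0.07,0.035,0.035,0.035,0.035,0.035,0.035,0.035,0.035],"offset":[[-0.0009,0.0008,0.0012],[0,0,0],[0,0,0],[0,0,0],[0,0,0],[0,0,0],[0,0,0],[0,0,0],[0,0,0]],"twist":[0,0,0,0,0,0,0,0,0]}'
python3 - <<'E'
from h import *
s=grab_frame("side");w=grab_frame("wrist")
print(get_obs()["ee_pos"],get_obs()["ft_force"])
cv2.imwrite("pics/c5.png",np.hstack([cv2.resize(q["pixels"][y-r:y+r,x-r:x+r,::-1],(400,400),interpolation=cv2.INTER_CUBIC) for q,x,y,r in((w,320,300,100),(s,245,300,50))]))
E
```

```text
time_s: 16.3
ee_pos: [594.3, 238.3, 97.3]
orientation: [-180.0, -0.1, -0.0]
ft_force: [3.4, -1.6, 2.7]
width: 46.8
[594.27094813 238.27677266  97.32655557] [ 3.58277587 -1.53884759  4.24277618]
```

View pics/c5.png

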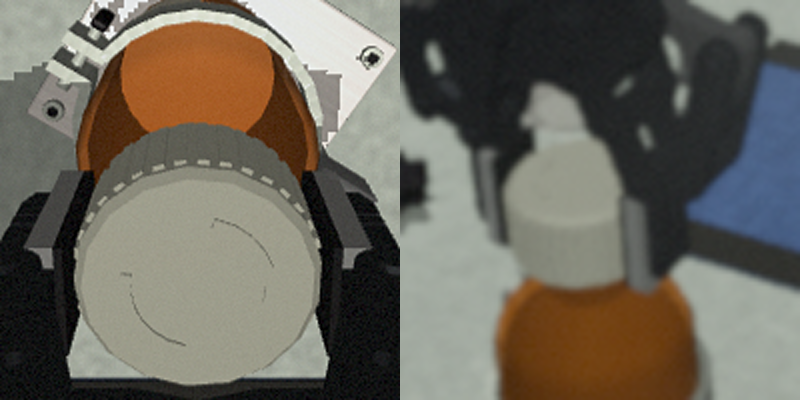

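The cap is gripped at 46.8 mm. Pressing it down.

```bash
python3 -m jog '{"hand":[0.035,0.035,0.035,0.035,0.035,0.035],"offset":[[0,0,0.002],[0,0,0.001],[0,0,0.001],[0,0,0.001],[0,0,0],[0,0,0]],"twist":[0,0,0,0,0,0]}'
```

```text
time_s: 17.0
ee_pos: [594.3, 238.3, 93.6]
orientation: [-180.0, -0.1, -0.0]
ft_force: [1.2, -4.0, 9.2]
width: 47.2
```

```bash
python3 -m jog '{"hand":[0.035,0.035,0.035,0.035,0.035],"offset":[[0,0,0.001],[0,0,0.001],[0,0,0.0006],[0,0,0],[0,0,0]],"twist":[0,0,0,0,0]}'
```

```text
time_s: 17.5
ee_pos: [594.3, 238.3, 91.5]
orientation: [-180.0, -0.1, -0.0]
ft_force: [0.3, -2.2, 11.2]
width: 47.1
```

Force and travel agree at about 5.9 mm pressed. Twisting anticlockwise (negative twist raises yaw).

```bash
python3 -m jog '{"hand":[0.035,0.035,0.035,0.035,0.035,0.035,0.035,0.035],"offset":[[0,0,0],[0,0,0],[0,0,0],[0,0,0],[0,0,0],[0,0,0],[0,0,0],[0,0,0]],"twist":[-4,-5,-5,-5,-5,-5,-1,0]}'; python3 -c "
from h import *
print(get_obs()['moment'])"
```

```text
time_s: 18.3
ee_pos: [594.0, 239.2, 91.4]
orientation: [-180.0, -0.1, 30.0]
ft_force: [-0.9, -1.0, 11.6]
width: 47.1
[-0.09799864  0.098915   -0.02489593]
```

```bash
python3 -m jog '{"hand":[0.035,0.035,0.035,0.035,0.035,0.035,0.035,0.035],"offset":[[0,0,0],[0,0,0],[0,0,0],[0,0,0],[0,0,0],[0,0,0],[0,0,0],[0,0,0]],"twist":[-5,-5,-5,-5,-5,-5,0,0]}'
python3 - <<'E'
from h import *
s=grab_frame("side");w=grab_frame("wrist")
print(get_obs()["ee_pos"],get_obs()["moment"])
cv2.imwrite("pics/d1.png",np.hstack([cv2.resize(q["pixels"][y-r:y+r,x-r:x+r,::-1],(400,400),interpolation=cv2.INTER_CUBIC) for q,x,y,r in((w,320,300,100),(s,245,300,50))]))
E
```

```text
time_s: 19.1
ee_pos: [594.0, 239.2, 91.4]
orientation: [180.0, -0.1, 60.0]
ft_force: [-0.3, -0.3, 11.4]
width: 46.8
[593.9490714  239.23442108  91.38381367] [-0.10554183  0.03217098  0.0776742 ]
```

View pics/d1.png

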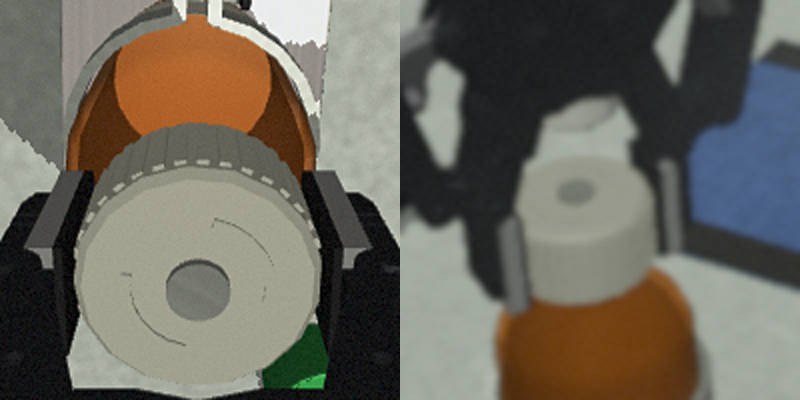

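The bottle turned in view while the cap marks stayed put relative to the hand, so the cap went through the full 60°. Lifting.

```bash
python3 -m jog '{"hand":[0.035,0.035,0.035,0.035,0.035,0.035,0.035,0.035,0.035,0.035,0.035,0.035],"offset":[[0,0,-0.004],[0,0,-0.004],[0,0,-0.006],[0,0,-0.008],[0,0,-0.01],[0,0,-0.012],[0,0,-0.012],[0,0,-0.012],[0,0,-0.008],[0,0,-0.004],[0,0,0],[0,0,0]],"twist":[0,0,0,0,0,0,0,0,0,0,0,0]}'; python3 -m jog '{"hand":[0.035,0.035,0.035,0.035],"offset":[[0,0,0],[0,0,0],[0,0,0],[0,0,0]],"twist":[0,0,0,0]}';python3 - <<'E'
from h import *
s=grab_frame("side");w=grab_frame("wrist");t=grab_frame("top")
o=get_obs();print(o["ee_pos"],o["ft_force"],o["width"])
print(proj(s,(594,239,221+13)))
cv2.imwrite("pics/e1.png",np.hstack([cv2.resize(q["pixels"][y-r:y+r,x-r:x+r,::-1],(400,400),interpolation=cv2.INTER_CUBIC) for q,x,y,r in((w,320,300,150),(s,245,280,80))]))
cv2.imwrite("pics/e2.png",s["pixels"][:,:,::-1])
E
```

```text
time_s: 20.4
ee_pos: [593.1, 238.3, 168.8]
orientation: [-180.0, 0.0, 60.0]
ft_force: [-0.3, -0.4, -0.7]
width: 47.0
time_s: 20.8
ee_pos: [593.3, 238.3, 169.0]
orientation: [-180.0, 0.0, 60.0]
ft_force: [-0.0, 1.5, -1.0]
width: 46.9
[593.42913907 238.30960745 169.14601066] [-0.03716973  0.00788412 -1.31789779] 46.83662732727169
[232.43419701 244.59413557]
```

View pics/e1.png

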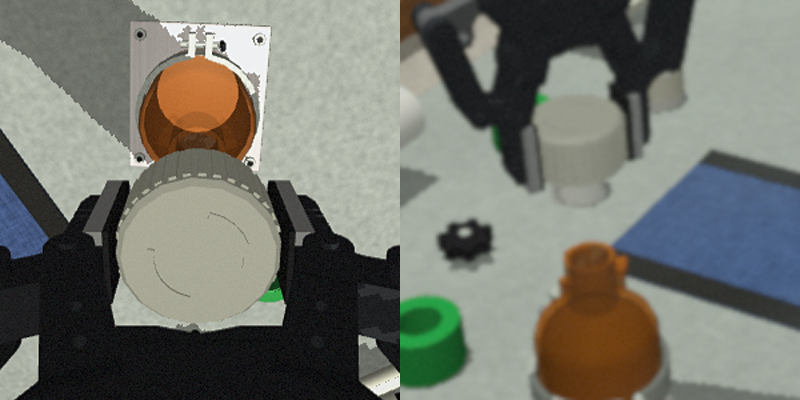

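View pics/e2.png

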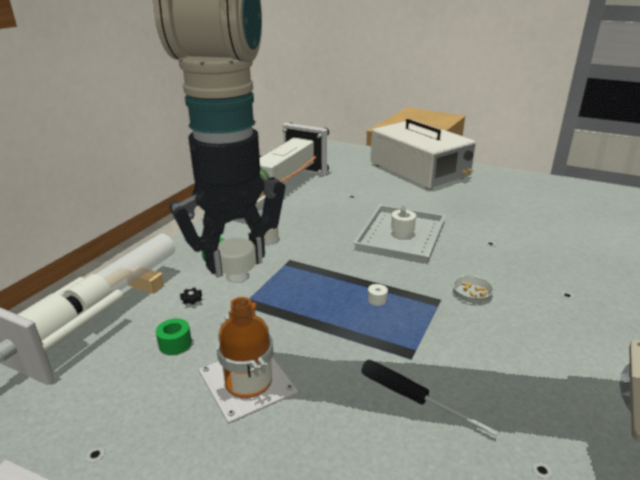

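The cap is held level about 72 mm above the open mouth. The spacer is seated on the post, and the bystanders I can see are where they were. Handing in.

```bash
python3 -c "
from h import *
o=get_obs();print(o['time_s'],o['joint_velocities'].round(2));print(close_job())"
```

```text
20.95 [ 0.05 -0.05  0.11  0.03  0.01 -0.07]
the job is handed in; nothing more can be done
None
```

I finished the job and handed it in at 21 s of the 51 s allowed. No verdict was reported.

**Spacer:** I threaded it over the post and lowered it until the shoulder pushed back with about 11 N and it stopped going down. Then I let go. The pictures afterwards show it upright on the shoulder, with the post near the middle of its bore.

**Cap:** I pressed it about 5.9 mm (11.2 N, which matches the spring figures). I then turned it 60° anticlockwise while it was down, and it lifted off freely. At hand-in:
- It was gripped at 46.8 mm, with the tool level and the arm still.
- Its centre was about 72 mm above the open mouth.
- By touch it was about 1 mm off the grip position on the closed bottle.

**Bystanders:** All those I could see in the last side picture looked unmoved. The jar was mostly hidden behind the arm, so I could not confirm it, though the fingers never went near it.

**Checks that disagreed:**
- **Fingertips:** They sit about 30–36 mm farther back than the stated TCP. My first close therefore shut above the spacer without touching it. I measured the tip height by triangulation and corrected for it from then on.
- **Cameras:** The wrist camera read about 2–3 mm off the top and side cameras in x and y. I used values in between. When the jaws closed on the spacer, they agreed with the wrist camera in x.

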